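# Carry a medal blank on the lifter and press it into the engraving holder

### The arm

A 6-joint arm with a two-finger parallel gripper is mounted at the origin on the work surface. World frame = base frame: x ahead of the robot, y to its left, z up, the work surface at z = 0. Lengths are in m, angles in rad, forces in N, time in s.
With the tool pointing down it reaches from about 0.375 to 0.975 m from the base axis. Payload 3.8 kg.
Tool frame: the origin (TCP) lies midway between the tips of the shut fingers; the grasp point (between the pads) lies 19 mm behind it; z points along the fingers, y is the line along which they close (so a half turn about z gives the same grasp; the last joint's range is limited). The gripper opens to 88 mm and grips with 3 to 60 N. Pads are 18 mm wide; open, the fingers measure 123 mm over their backs; the gripper's body (75 mm by 187 mm) begins 45 mm behind the grasp point.
Start: joints at [-1.16, 0.264, 1.604, -0, 1.274, -0.037], TCP at [0.292, -0.608, 0.239] pointing down, gripper open.
Joint ranges: [-2.63, 2.63], [-0.94, 2.18], [0.31, 2.57], [-1.31, 4.45], [0, 2.66], [-2.55, 2.55]. Speed limits (rad/s): [2.57, 2.57, 3.14, 3.14, 3.14, 3.14].

### API

Orientations are given as a 3x3 rotation matrix whose columns are the frame's x, y, z axes.
In Python, from station import env, eyes gives the robot as it stands.
- The arm moves only by the tool send_rows, never from a script. Its argument "deltas" is a list that holds one entry, the list of rows, each a list of 7 numbers: the turn, a rotation vector about the tool's x, y, z in degrees, then the shift along the tool's x, y, z in cm, then the opening, from 0 (shut) to 1 (fully open). In form: [[[wx, wy, wz, tx, ty, tz, jaw], ...]]. A call has 1 to 12 rows; each row shifts and turns the commanded pose from where the row before left it, along the tool's axes as they then stand; what a row does not reach is not made up. A row lasts 1/8 s, in which the tool goes at most 62.5 mm and 10.7 degrees, less where a joint would pass 70% of its speed; a pose out of reach is approached as far as the arm can. A call with a gripper value outside its range is refused whole. The fingers move at their own pace and stop on an object; the grip force is fixed at half the most. Time passes only in rows, so rows that do not move let the fingers close. It gives the time, the measured TCP pose, the force, the opening and the grip force at its end, in the units of the state.
- env.read_state(): the state, without advancing time (a new reading comes with each control period).
- eyes.camera(name): name is "scene" or "top" or "wrist"; returns a dict with "img" (384x512x3 uint8, red, green, blue), "z_map" (384x512 float32, m along the optical axis (not along the pixel's ray), 0 where there is no reading), "K" (3x3 intrinsics, pixels), "k1" (the pictures are not rectified: a ray, as slopes to the right and down, at radius r is drawn at 1 + k1 r^2 times it, then the intrinsics apply), "T" (4x4, takes a point from camera to world coordinates); the wrist camera has in their place "T_tool_cam" (4x4, takes a point from camera to tool coordinates, whose origin is the TCP and whose axes are the flange's). Camera axes: x right, y down, z forward; pixel columns grow to the right and rows downward; lengths in m; the calibration is good to about 2 mm. A picture is of the moment at which its call begins: read the wrist's pose just before it.
- env.sign_off(): hands the job in; it is judged then, once.
The state is a dict: "time": time; "joint_pos": joint angles; "dq": joint speeds; "joint_efforts": joint torques, N m; "position": TCP position; "orientation": TCP orientation; "ft_force": force on the tool from outside, world axes, zero at the start; "ft_torque": the same for the moment, N m; "gripper_width": finger opening in m; "gripper_force": force on a finger pad.
Only numpy, scipy, OpenCV 4.12 (cv2) and the standard library are available. Lean on these libraries where they do the work, as an engineer would, in place of code of your own. Each camera call takes 0.05 s, during which the arm holds its last target. There are 200 camera calls.

### The job

Take the lifter by its wooden grip, pick the brass medal blank off the wooden stand on the lifter's blade and carry it level, without touching it with the fingers, to the blue engraving holder. Set it down on the holder's rails and push it with the lifter's shoulder between the jaws until it is fully home against the stop, which is set to a different depth each time and has to be felt for; press it there with about 10 N for a second, and never with more than 20 N. Leave the blank flat on the rails, stand the lifter back upright on its green mat, and do not disturb the other things on the bench.

Things in the scene. Friction and masses are not known exactly. Their poses are not given: they have to be found in the camera images.
- lifter: (mm) loose hand tool, 0.16 kg, standing on the green mat: flat steel blade along its x (x -30 to +105, 28 wide, 3 thick, tip to +x) with an upright dark wooden grip 44 long (x), 16 thick (y), from z 3 to 53, above the origin. Origin: underside of the blade under the middle of the grip; z up. It is gripped across y; the fingertips must stay above the blade.
- lifter_shoulder (a point): (mm) middle of the front face of the lifter's steel shoulder, a wall across the blade 28 wide and 10 high above the blade's top; at x = +60, z = +8 in the lifter's frame, same axes. It pushes the blank towards +x; with the blank against it the blank's centre is at lifter x = +85 and overhangs the blade's tip by 5.
- blank: (mm) loose brass disc, copper design on top, diameter 50, thickness 5, about 0.08 kg, lying flat on the wooden stand's two ledges. Origin: centre of its underside, z up.
- stand: (mm) fixed wooden stand: base 70 (x) by 80 (y) by 12 high, two ledges along x, 60 long, 12 wide, tops 40 above the bench, a 36 wide channel between them (y -18 to +18), open at both ends. The blank bridges the ledges, centred within 2, so the blade can run in beneath it along +x. Origin: on the bench under the stand's middle; -x end towards the robot; z up.
- holder: (mm) fixed blue engraving holder with two aluminium rails along x, tops 40 above the bench, x -85 to +30, 12 wide, a 36 wide channel between them (y -18 to +18), floor at z 12, open at the -x end towards the robot. Blue side walls reach z 52. Origin: on the bench on the jaws' centre line; +x is the pushing direction, z up. Home: blank's origin at y 0, z 40 and x 0 to -18, by the stop.
- holder_jaws (a point): (mm) between the jaws, at holder x 0, y 0, z 40, same axes. Jaws stand on the rails to z 53, faces parallel over x -27 to +27: a fixed aluminium one at y +25, a red sprung one resting at y -23 that yields up to 8 towards -y and presses with about 1.6 N. Both flare out towards the front, 9 wider each at x -54. Pushing the blank in takes 1 to 4 N.
- holder_stop (a point): (mm) rearmost place of the middle of the dark stop's face: holder x +25, y 0, z 46, same axes. The stop (10 thick, z 40 to 52, facing -x) is clamped 0 to 18 nearer the front than this point, different each time and not reported; it does not yield. The force rises several N per mm there. The channel goes on beneath it; a dark bridge behind (x +30 to +42) reaches z 59.
- mat: fixed green mat, 210 (x) by 110 (y), 3 mm thick, on which the lifter stands. Origin: centre of its underside, on the bench.
- spool: bystander (mm): loose wooden spool, diameter 34, height 28, on the bench. Origin: centre of its underside.
- jar: bystander (mm): loose small amber jar, diameter 32, height 40. Origin: centre of its underside.
- file: bystander (mm): loose hand file lying flat, 220 long along its x (wooden handle to -x, 90 long), 25 high. Origin: underside, where blade meets handle.
- block: bystander (mm): loose steel bench block on a wooden base, 70 by 70, 36 high. Origin: centre of its underside.
- clamp: bystander (mm): loose wooden ring clamp lying along its x, 130 long, 40 thick. Origin: underside at one end, clamp reaching to +x.
- tray: bystander (mm): loose white divided tray 110 by 80, 30 high. Origin: centre of its underside.
- loupe: bystander (mm): loose black loupe, diameter 40, height 31. Origin: centre of its underside.
There are look-alikes about, which are no part of the job. Leave any pink, purple or red look-alike of the lifter alone.

How it is judged:
On the way, in this order (a step that is already met when the one before it is completed fails the run):
1. the blank rides level on the lifter's blade, at least 10 mm clear of the stand's ledges (height (world z) of blank above 0.05 m and contact force between lifter and blank above 0.1 N and angle between blank's own z axis and vertical below 0.2 rad), for 0.3 s.
2. the blank is between the jaws against the stop: the lifter presses on it with at least 8 N, more than the jaws' drag, for 0.3 s (x of blank in the frame of holder between -0.02 and 0.002 m and y of blank in the frame of holder between -0.003 and 0.003 m and contact force between lifter and blank above 8 N), for 0.3 s.
At the end, for the whole second after the job is handed in: The blank lies between the jaws where the stop held it (x -20 to +2 mm, y within 3 mm), flat on the rails (height within 2 mm, tilt under 0.06 rad), at rest and free of the lifter; the lifter stands upright (tilt under 0.06 rad), at rest, released, its origin over the green mat (x of blank in the frame of holder between -0.02 and 0.002 m and y of blank in the frame of holder between -0.003 and 0.003 m and z of blank in the frame of holder between 0.038 and 0.042 m and angle between each of blank, lifter's own z axis and vertical below 0.06 rad and linear speed of each of blank, lifter below 0.01 m/s and contact force between lifter and blank below 0.05 N and z of lifter in the frame of mat between 0.001 and 0.006 m and x of lifter in the frame of mat between -0.1 and 0.1 m and y of lifter in the frame of mat between -0.05 and 0.05 m); the robot touches nothing.
It fails at once if the fingers touch the blank (over 0.3 N) (contact force between the fingers and blank above 0.3 N).
It fails at once if the blank tilts more than 0.26 rad (15 degrees) (angle between blank's own z axis and vertical above 0.26 rad).
It fails at once if the blank is dropped (its underside below 30 mm above the bench) (height (world z) of blank below 0.03 m).
It fails at once if the lifter presses on the blank or the holder with more than 20 N (contact force between lifter and blank above 20 N or contact force between lifter and holder above 20 N).
It fails at once if a bystander is moved more than 20 mm (distance of any of spool, jar, file, block, clamp, tray, loupe from where it was at the start of the episode above 0.02 m).
It also fails if it takes over 72 s, if anything falls off the work surface, if the arm or the gripper's body presses on something with over 40 N, if the wrist force passes 120 N, or if a joint passes its speed limit or range.

## Working session

There is one attempt and no reset: what is moved stays moved. The work goes in short steps, Python scripts to look and compute and a tool call to move; the robot and the scene stay as the last step left them, time stands still between calls to the robot, and variables do not carry over. Pictures are saved under pics/ and viewed, at most 12 in all, crops included, and the job is handed in when it is done.

Besides the shell and the picture viewer there is one more tool, called after ">>>" by a JSON object that holds its "op" and its "data". send_rows: Moves the arm, as the interface text tells. Its arguments: {"type":"object","properties":{"deltas":{"type":"array"}},"required":["deltas"]}

```bash
ls; mkdir -p pics; cat > h.py <<'E'
import numpy as np,cv2
from station import env,eyes
def rays(c,uv,T=None):
    T=c["T"] if T is None else T
    uv=np.asarray(uv,float).reshape(-1,2);K=c["K"];k=c["k1"]
    d=np.c_[(uv[:,0]-K[0,2])/K[0,0],(uv[:,1]-K[1,2])/K[1,1]];s=d.copy()
    for _ in range(20): s=d/(1+k*(s**2).sum(1,keepdims=True))
    return T[:3,3],np.c_[s,np.ones(len(s))]@T[:3,:3].T,s
def onplane(c,uv,z,T=None):
    o,r,_=rays(c,uv,T); return o+r*((z-o[2])/r[:,2])[:,None]
def cloud(c,T=None):
    h,w=c["z_map"].shape;u,v=np.meshgrid(np.arange(w),np.arange(h))
    o,r,_=rays(c,np.c_[u.ravel(),v.ravel()],T)
    return (o+r*c["z_map"].reshape(-1,1)).reshape(h,w,3)
def wrist():
    s=env.read_state();c=eyes.camera("wrist")
    Tt=np.eye(4);Tt[:3,:3]=np.array(s["orientation"]).reshape(3,3);Tt[:3,3]=s["position"]
    return c,Tt@c["T_tool_cam"]
def save(n,c): cv2.imwrite(f"pics/{n}.png",c["img"][...,::-1])
E
python3 - <<'E'
from h import *
import pickle
for n in("scene","top"):
    c=eyes.camera(n);save(n,c);pickle.dump(c,open(n+".pkl","wb"));print(n,c["T"].round(3).tolist(),c["K"][0,0],c["k1"],(c["z_map"]>0).mean())
s=env.read_state();print(s["time"],np.round(s["orientation"],3).tolist(),s["ft_force"])
E
```

```text
pics
scene [[0.203, 0.816, -0.541, 1.113], [0.979, -0.17, 0.111, -0.123], [-0.002, -0.553, -0.833, 0.93], [0.0, 0.0, 0.0, 1.0]] 385.9895027733951 0.01164677610200696 0.99591064453125
top [[-0.012, -0.993, 0.118, 0.432], [-1.0, 0.015, 0.026, -0.003], [-0.027, -0.117, -0.993, 1.073], [0.0, 0.0, 0.0, 1.0]] 349.62879208772966 0.010566873480409729 0.9959716796875
0.1 [[0.901, 0.433, -0.001], [0.433, -0.901, 0.002], [0.0, -0.002, -1.0]] [0.96902421 0.18032404 0.0106616 ]
```

View pics/top.png

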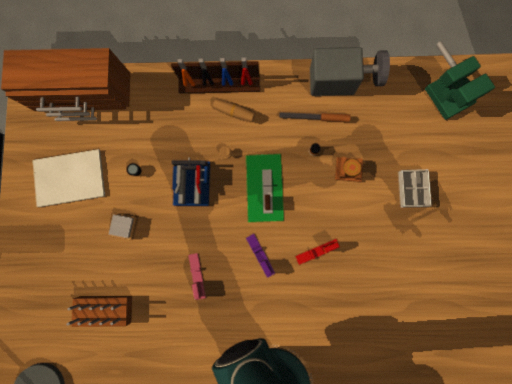

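View pics/scene.png

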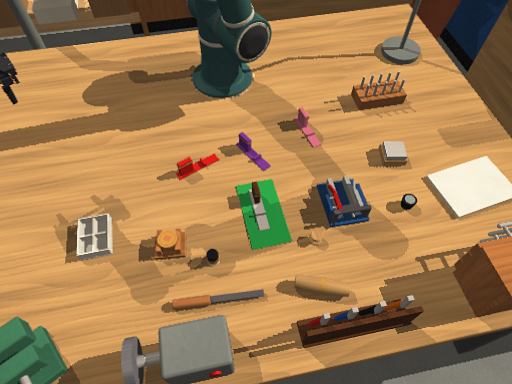

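The top view shows the mat at (265,188) with the lifter on it (grip at (268,200), blade tip towards +x). The blue holder is at (192,183) and the stand with the blank at (350,167). The spool (224,150) and a black object (317,150) are nearby. The scene view agrees.

```bash
cat > m.py <<'E'
from h import *
import pickle
c=pickle.load(open("top.pkl","rb"));P=cloud(c);hsv=cv2.cvtColor(c["img"],cv2.COLOR_RGB2HSV)
def rep(n,box,z0,z1,m=None):
    u0,v0,u1,v1=box;k=np.zeros(P.shape[:2],bool);k[v0:v1,u0:u1]=1
    k&=(P[...,2]>z0)&(P[...,2]<z1)
    if m is not None:k&=m
    p=P[k];r=cv2.minAreaRect((p[:,:2]*1000).astype(np.float32))
    print(n,k.sum(),"mean",p.mean(0).round(4),"rect",np.round(r[0],1),np.round(r[1],1),round(r[2],1),"zmed",np.median(p[:,2]).round(4))
g=(hsv[...,0]>50)&(hsv[...,0]<80)&(hsv[...,1]>120)
rep("mat",(235,140,295,235),-.01,.02,g)
rep("liftall",(235,140,295,235),-.01,.1,~g&(np.abs(P[...,0]-.46)<.1)&(np.abs(P[...,1]+.03)<.04))
rep("grip",(235,140,295,235),.04,.1)
rep("shoulder",(235,140,295,235),.011,.03)
rep("blank",(330,150,370,185),.038,.06)
rep("standbase",(330,150,370,185),.006,.02)
rep("holder all",(165,155,220,212),.006,.09)
rep("holder walls",(165,155,220,212),.047,.08)
for n,b in dict(spool=(215,142,232,160),blk=(308,142,324,157),loupe=(125,160,143,178),pink=(185,248,210,305),purple=(243,230,278,280),red=(292,235,345,268),file=(270,105,360,125),clamp=(208,95,260,125)).items(): rep(n,b,.008,.1)
E
python3 m.py
```

```text
mat 1825 mean [0.5806 0.0191 0.0035] rect [580.4  16.8] [206.4 108.1] 1.3 zmed 0.0035
liftall 761 mean [ 0.4899 -0.0342  0.0045] rect [497.4 -29.9] [ 79.9 122.9] 89.3 zmed 0.001
grip 88 mean [0.5325 0.0102 0.056 ] rect [532.3  10.4] [14.7 41.8] 89.1 zmed 0.0561
shoulder 25 mean [0.5814 0.0116 0.0166] rect [568.4  12. ] [ 24.6 115.6] 89.3 zmed 0.016
blank 346 mean [ 0.6318 -0.2437  0.0438] rect [ 632.7 -243.6] [60.7 60.6] 83.9 zmed 0.0441
standbase 221 mean [ 0.6246 -0.2333  0.0121] rect [ 639.7 -244.8] [82.8 88.3] 80.6 zmed 0.0121
holder all 1672 mean [0.5953 0.2407 0.0315] rect [602.1 248.9] [161.3 139.1] 5.8 zmed 0.0306
holder walls 553 mean [0.6243 0.245  0.0541] rect [615.1 240.8] [107.1 104.1] 0.7 zmed 0.0536
spool 95 mean [0.6917 0.1386 0.0275] rect [692.3 139. ] [31.3 31.5] 26.1 zmed 0.0279
blk 106 mean [ 0.6921 -0.1381  0.0343] rect [ 693.9 -139. ] [27.7 28. ] 84.2 zmed 0.0396
loupe 145 mean [0.6391 0.4181 0.0291] rect [639.8 420.3] [38.2 36. ] 85.9 zmed 0.0305
pink 164 mean [0.2846 0.2179 0.0396] rect [294.4 224.9] [80.8 26.7] 7.3 zmed 0.0495
purple 129 mean [0.3495 0.0202 0.0442] rect [358.5  23. ] [84.6 26.7] 32.1 zmed 0.0521
red 137 mean [ 0.3955 -0.1643  0.0414] rect [ 384.1 -137.5] [ 26.3 125.1] 24.6 zmed 0.0512
file 466 mean [ 0.7986 -0.151   0.0187] rect [ 800.9 -140.9] [219.7  23.7] 84.9 zmed 0.0174
clamp 506 mean [0.8189 0.1099 0.0342] rect [822.7 110.9] [130.7  39. ] 66.1 zmed 0.0358
```

>>> {"op": "send_rows", "data": {"deltas": [[[0,0,8.6,0,0,0,1],[0,0,8.6,0,0,0,1],[0,0,8.5,0,0,0,1],[0,0,0,2.8,-4,0,1],[0,0,0,2.8,-4,0,1],[0,0,0,2.8,-4,0,1],[0,0,0,2.8,-4,0,1],[0,0,0,2.8,-4,0,1],[0,0,0,2.8,-4,0,1],[0,0,0,2.8,-4,0,1],[0,0,0,2.8,-4,0,1],[0,0,0,2.8,-4,0,1]]]}}

```text
time: 1.6
position: [0.545, -0.2471, 0.2382]
orientation: [[1.0, -0.001, -0.001], [-0.001, -1.0, 0.0], [-0.001, -0.0, -1.0]]
ft_force: [0.3, -0.2, 0.2]
gripper_width: 0.0884
gripper_force: 0.0
```

```bash
python3 - <<'E'
from h import *
c,T=wrist();print(c["T_tool_cam"].round(4).tolist(),c["K"][0,0],c["k1"]);save("w1",c)
s=env.read_state();print(s["time"],s["position"],np.round(s["orientation"],3).tolist(),s["ft_force"])
E
```

```text
[[-0.0004, -0.9489, -0.3155, 0.0829], [1.0, -0.0002, -0.0007, 0.0], [0.0006, -0.3155, 0.9489, -0.1459], [0.0, 0.0, 0.0, 1.0]] 272.07129841218716 0.01259696660251632
1.65 [ 0.5478949  -0.2423187   0.23823504] [[1.0, 0.002, 0.002], [0.002, -1.0, 0.004], [0.002, -0.004, -1.0]] [ 2.39712278  2.52223486 -0.11826087]
```

View pics/w1.png

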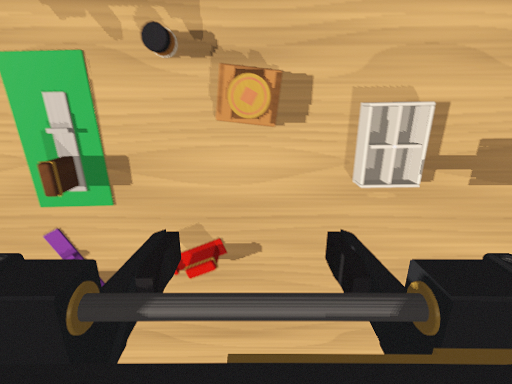

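The wrist view shows the stand with the blank at (249,95), the lifter on the mat at left (grip about (60,175)), the jar at (158,38), the tray at (395,145) and the red look-alike at (200,258).

```bash
cat > st.py <<'E'
from h import *
c,T=wrist();print(env.read_state()["position"])
P=cloud(c,T);hsv=cv2.cvtColor(c["img"],cv2.COLOR_RGB2HSV)
box=np.zeros(P.shape[:2],bool);box[50:140,205:300]=1
def rect(m,n):
    p=P[m&box];r=cv2.minAreaRect((p[:,:2]*1000).astype(np.float32));print(n,len(p),np.round(r[0],1),np.round(r[1],1),round(r[2],1),"zmed",np.median(p[:,2]).round(4),"mean",p.mean(0).round(4))
z=P[...,2];rect((z>.007)&(z<.06),"all");rect((z>.034)&(z<.0415),"ledges");rect((z>.0425)&(z<.06),"blank")
m=(((z>.007)&(z<.06))&box).astype(np.uint8)
# colour-edge version: brass disc
for v,u in((96,228),(70,262),(96,262),(110,250),(95,249),(120,225)):print(u,v,hsv[v,u],P[v,u].round(4))
E
python3 st.py
```

```text
[ 0.5463908  -0.24472174  0.23815107]
all 3478 [ 633.8 -241.5] [80.  69.8] 83.6 zmed 0.0402 mean [ 0.6347 -0.2416  0.0325]
ledges 789 [ 633.8 -241.5] [59.9 59.6] 83.6 zmed 0.0398 mean [ 0.6353 -0.2395  0.0398]
blank 1472 [ 633.  -243.3] [48.5 49.1] 89.0 zmed 0.0452 mean [ 0.6334 -0.2429  0.0452]
228 96 [ 14 160 186] [ 0.6375 -0.2091  0.0118]
262 70 [ 17 134 179] [ 6.693e-01 -2.529e-01  6.000e-04]
262 96 [ 16 157 217] [ 0.6369 -0.2521  0.0454]
250 110 [ 20 174 211] [ 0.6212 -0.2379  0.0436]
249 95 [ 17 162 221] [ 0.638  -0.2368  0.0456]
225 120 [ 15 163 206] [ 0.6076 -0.2043  0.0122]
```

>>> {"op": "send_rows", "data": {"deltas": [[[0,0,0,-0.9,-5,0,1],[0,0,0,-0.9,-5,0,1],[0,0,0,-0.9,-5,0,1],[0,0,0,-0.9,-5,0,1],[0,0,0,-0.9,-5,0,1],[0,0,0,-0.9,-5,0,1],[0,0,0,0,0,0,1],[0,0,0,0,0,0,1]]]}}

```text
time: 2.7
position: [0.4906, 0.0507, 0.2385]
orientation: [[1.0, -0.0, -0.0], [-0.0, -1.0, -0.001], [-0.0, 0.001, -1.0]]
ft_force: [0.7, -0.2, -0.3]
gripper_width: 0.0883
gripper_force: 0.0
```

```bash
python3 - <<'E'
from h import *
import pickle
c,T=wrist();print(env.read_state()["position"]);save("w2",c);pickle.dump((c,T),open("w2.pkl","wb"))
P=cloud(c,T);hsv=cv2.cvtColor(c["img"],cv2.COLOR_RGB2HSV)
def rect(m,n):
    p=P[m];r=cv2.minAreaRect((p[:,:2]*1000).astype(np.float32));print(n,len(p),np.round(r[0],1),np.round(r[1],1),round(r[2],1),"zmed",np.median(p[:,2]).round(4),"mean",p.mean(0).round(4),"min",p.min(0).round(4),"max",p.max(0).round(4))
x,y,z=P[...,0],P[...,1],P[...,2]
L=(abs(y-.01)<.04)&(x>.49)&(x<.66);g=(hsv[...,0]>50)&(hsv[...,0]<80)&(hsv[...,1]>120)
rect(L&(z>.053)&(z<.06),"griptop");rect(L&(z>.0045)&(z<.008)&~g,"blade");rect(L&(z>.013)&(z<.03)&(x>.57),"shoulder")
rect(g&(z<.006)&(abs(y-.02)<.08)&(x>.45),"mat")
H=(abs(y-.245)<.08)&(x>.48)&(x<.70)
rect(H&(z>.006)&(z<.07),"H all");rect(H&(z>.0385)&(z<.0415),"rails");rect(H&(z>.051)&(z<.0545),"walls+jaws");rect(H&(z>.057)&(z<.07),"bridge")
red=((hsv[...,0]<8)|(hsv[...,0]>172))&(hsv[...,1]>150)&(hsv[...,2]>60)
rect(H&red&(z>.045)&(z<.07),"redjaw")
E
```

```text
[0.49080284 0.05032678 0.23852164]
griptop 468 [533.5  10. ] [42.7 15.9] 1.5 zmed 0.0556 mean [0.5337 0.01   0.0556] min [0.5122 0.0016 0.0531] max [0.5548 0.0177 0.0583]
blade 1515 [569.7   9.5] [135.5  29.1] 1.3 zmed 0.0059 mean [0.5903 0.0121 0.006 ] min [ 0.5017 -0.0044  0.0045] max [0.6372 0.0255 0.008 ]
shoulder 115 [589.9  10.5] [ 5.9 26.7] 0.3 zmed 0.0159 mean [0.5902 0.0111 0.0158] min [ 0.5868 -0.0028  0.0131] max [0.5928 0.0239 0.0181]
mat 11700 [581.8  18.3] [209.9 109.9] 1.5 zmed 0.0029 mean [0.5956 0.0207 0.0029] min [ 0.4766 -0.0392 -0.0013] max [0.6879 0.0756 0.0059]
H all 12826 [598.9 242.8] [110.  142.6] 87.7 zmed 0.0402 mean [0.6045 0.2388 0.0358] min [0.5272 0.187  0.006 ] max [0.6703 0.3004 0.0614]
rails 1227 [593.8 233.1] [123.2  95.6] 4.2 zmed 0.0401 mean [0.5792 0.2503 0.0401] min [0.5333 0.1879 0.0385] max [0.6585 0.2851 0.0415]
walls+jaws 2945 [613.3 240. ] [104.2 103.5] 89.5 zmed 0.0525 mean [0.6157 0.2474 0.0525] min [0.5613 0.1878 0.051 ] max [0.6651 0.2923 0.0545]
bridge 1307 [654.  242.8] [100.8  12.8] 88.6 zmed 0.0586 mean [0.6539 0.2428 0.0586] min [0.6467 0.1923 0.057 ] max [0.6608 0.2932 0.0614]
redjaw 870 [603.2 215.2] [83.9 14.6] 2.2 zmed 0.0523 mean [0.6079 0.2144 0.0516] min [0.5613 0.2063 0.045 ] max [0.645  0.2238 0.0549]
```

View pics/w2.png

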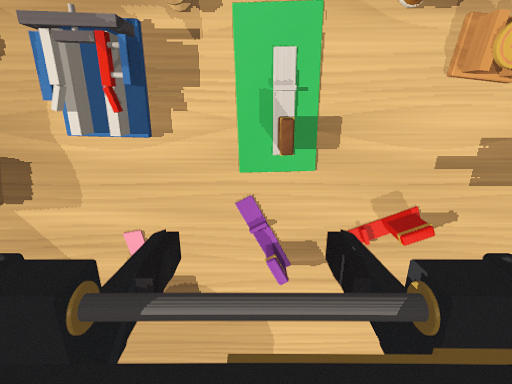

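The wrist view shows the lifter (grip (286,135), tip (285,48)) on the mat. The holder is at (95,75), with its red jaw at (107,70) and its bridge along the top. Next I grasp.

>>> {"op": "send_rows", "data": {"deltas": [[[0,0,-1.3,2.1,2.0,4,1],[0,0,0,2.1,2.1,4,1],[0,0,0,0,0,5,1],[0,0,0,0,0,5,1],[0,0,0,0,0,3,1],[0,0,0,0,0,1.5,1],[0,0,0,0,0,0,1],[0,0,0,0,0,0,0.5],[0,0,0,0,0,0,0.15],[0,0,0,0,0,0,0.1],[0,0,0,0,0,0,0],[0,0,0,0,0,0,0]]]}}

```text
time: 4.25
position: [0.5332, 0.011, 0.0139]
orientation: [[1.0, 0.022, 0.0], [0.022, -1.0, 0.0], [0.0, 0.0, -1.0]]
ft_force: [0.2, 0.2, -0.2]
gripper_width: 0.0403
gripper_force: 0.0
```

>>> {"op": "send_rows", "data": {"deltas": [[[0,0,0,0,0,0,0],[0,0,0,0,0,0,0],[0,0,0,0,0,0,0],[0,0,0,0,0,0,0]]]}}

```text
time: 4.75
position: [0.5332, 0.0108, 0.0136]
orientation: [[1.0, 0.022, -0.0], [0.022, -1.0, -0.0], [-0.0, 0.0, -1.0]]
ft_force: [-1.0, -0.4, -0.7]
gripper_width: 0.0156
gripper_force: 29.9
```

>>> {"op": "send_rows", "data": {"deltas": [[[0,0,0,0,0,-2,0],[0,0,0,0,0,-4,0],[0,0,0,0,0,-4.6,0],[0,0,0,-0.68,3,0,0],[0,0,0,-0.68,3,0,0],[0,0,0,-0.67,3,0,0],[0,0,0,-0.67,3,0,0],[0,0,0,-0.67,3,0,0],[0,0,0,-0.67,3,0,0],[0,0,0,-0.67,3,0,0],[0,0,3.9,-0.67,2.55,0,0],[0,0,3.8,0,0,0,0]]]}}

```text
time: 6.25
position: [0.4838, -0.2273, 0.1193]
orientation: [[0.993, -0.117, -0.001], [-0.117, -0.993, 0.0], [-0.001, 0.0, -1.0]]
ft_force: [1.0, 0.7, -1.8]
gripper_width: 0.0158
gripper_force: 29.9
```

>>> {"op": "send_rows", "data": {"deltas": [[[0,0,0,0,0,0,0],[0,0,0,0,0,0,0]]]}}

```text
time: 6.5
position: [0.4843, -0.2254, 0.1194]
orientation: [[0.994, -0.111, -0.001], [-0.111, -0.994, 0.0], [-0.001, -0.0, -1.0]]
ft_force: [0.5, -0.4, -2.3]
gripper_width: 0.0159
gripper_force: 29.9
```

```bash
cat > lf.py <<'E'
from h import *
def tool():
    s=env.read_state();R=np.array(s["orientation"]).reshape(3,3);return R,np.array(s["position"])
def look(n):
    c,T=wrist();save(n,c);R,p=tool();P=cloud(c,T);return c,P,(P-p)@R   # tool coords: x fwd, y right, z down
def lifter(c,Q):
    hsv=cv2.cvtColor(c["img"],cv2.COLOR_RGB2HSV);grey=hsv[...,1]<70
    m=grey&(abs(Q[...,1])<.022)&(Q[...,0]>.066)&(Q[...,0]<.125)&(abs(Q[...,2]-.008)<.012)
    q=Q[m]*1000;A=np.c_[q[:,:2],np.ones(len(q))];f,*_=np.linalg.lstsq(A,q[:,2],rcond=None)
    r=cv2.minAreaRect(q[:,:2].astype(np.float32))
    print("blade n",len(q),"slope x,y deg",np.degrees(f[:2]).round(2),"z at x=0,85",(f[2]).round(2),(f[2]+85*f[0]).round(2),"xmax",np.percentile(q[:,0],99.5).round(1),"y",np.percentile(q[:,1],[.5,99.5]).round(1),"rect",np.round(r[0],1),np.round(r[1],1),round(r[2],1))
    s=(Q[...,2]<.003)&(Q[...,2]>-.012)&(abs(Q[...,1])<.02)&(Q[...,0]>.045)&(Q[...,0]<.075);s=Q[s]*1000
    if len(s):print("shoulder",len(s),s.mean(0).round(1),"x",s[:,0].min().round(1),s[:,0].max().round(1),"ztop",s[:,2].min().round(1))
E
python3 - <<'E'
from lf import *
c,P,Q=look("w3");lifter(c,Q);R,p=tool();print(p,R.round(4).tolist(),env.read_state()["time"])
z=P[...,2];H=(abs(P[...,0]-.634)<.06)&(abs(P[...,1]+.242)<.06)&(z>.007)&(z<.06)&(P[...,0]>.593)
for n,m in(("all",H),("ledge",H&(abs(z-.039)<.0025)),("blank",H&(z>.0425))):
    q=P[m];r=cv2.minAreaRect((q[:,:2]*1000).astype(np.float32));print(n,len(q),np.round(r[0],1),np.round(r[1],1),round(r[2],1),np.median(q[:,2]).round(4))
E
```

```text
blade n 4068 slope x,y deg [0.06 0.06] z at x=0,85 7.72 7.81 xmax 104.6 y [-13.4  14.2] rect [85.4  0.4] [38.8 28. ] 0.4
shoulder 659 [57.4  0.4 -2. ] x 53.7 60.3 ztop -4.3
[ 0.4844652  -0.22532536  0.11948563] [[0.9938, -0.1109, -0.0004], [-0.1109, -0.9938, 0.0003], [-0.0004, -0.0003, -1.0]] 6.55
all 5653 [ 620.3 -240.5] [80.5 44.1] 83.3 0.04
ledge 1215 [ 618.7 -240.1] [59.9 30.4] 83.6 0.0399
blank 2267 [ 620.  -241.6] [49.2 24.8] 83.5 0.0451
```

View pics/w3.png

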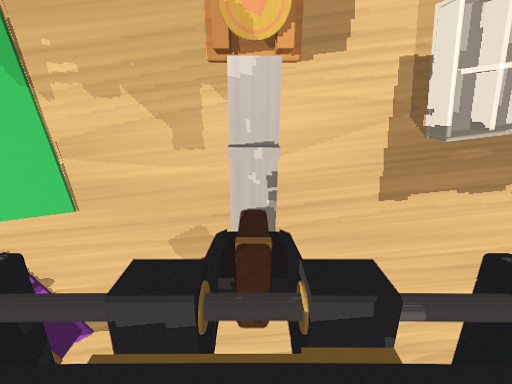

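The blade is level, centred and in line with the stand's channel: its tip at (255,57) points at the blank at (255,15). Next I descend and run in.

>>> {"op": "send_rows", "data": {"deltas": [[[0,0,0,0,0,2.5,0],[0,0,0,0,0,2.5,0],[0,0,0,0,0,1.8,0],[0,0,0,0,0,0.75,0],[0,0,0,0,0,0,0],[0,0,0,1.2,0,0,0],[0,0,0,1.5,0,0,0],[0,0,0,1.5,0,0,0],[0,0,0,1.2,0,0,0],[0,0,0,0.8,0,0,0],[0,0,0,0,0,0,0],[0,0,0,0,0,0,0]]]}}

```text
time: 8.05
position: [0.5456, -0.2325, 0.0439]
orientation: [[0.994, -0.112, -0.001], [-0.112, -0.994, 0.0], [-0.001, -0.0, -1.0]]
ft_force: [1.0, 0.3, -1.9]
gripper_width: 0.0158
gripper_force: 29.9
```

```bash
cat >> lf.py <<'E'
def blank(P,Q,z0,z1):
    m=(P[...,2]>z0)&(P[...,2]<z1)&(abs(Q[...,1])<.03)&(Q[...,0]>.0605)&(Q[...,0]<.125)
    q=Q[m]*1000;(a,b),r=cv2.minEnclosingCircle(q[:,:2].astype(np.float32));A=np.c_[q[:,:2],np.ones(len(q))];f,*_=np.linalg.lstsq(A,q[:,2],rcond=None)
    print("blank n",len(q),"tool xy",round(a,1),round(b,1),"r",round(r,1),"z",np.median(q[:,2]).round(1),"slope",np.degrees(f[:2]).round(2),"x",q[:,0].min().round(1),q[:,0].max().round(1))
E
python3 - <<'E'
from lf import *
c,P,Q=look("w4");R,p=tool();print(p,env.read_state()["ft_force"]);blank(P,Q,.0425,.05);lifter(c,Q)
E
```

```text
[ 0.5455484  -0.23255171  0.04393592] [ 0.25162545 -0.99008398 -1.72004189]
blank n 8368 tool xy 94.2 -4.8 r 33.2 z -1.4 slope [-0.1   0.03] x 63.5 118.1Traceback (most recent call last):
  File "<stdin>", line 2, in <module>
  File "lf.py", line 11, in lifter
    print("blade n",len(q),"slope x,y deg",np.degrees(f[:2]).round(2),"z at x=0,85",(f[2]).round(2),(f[2]+85*f[0]).round(2),"xmax",np.percentile(q[:,0],99.5).round(1),"y",np.percentile(q[:,1],[.5,99.5]).round(1),"rect",np.round(r[0],1),np.round(r[1],1),round(r[2],1))
                                                                                                                                   ~~~~~~~~~~~~~^^^^^^^^^^^^^
    return _quantile_unchecked(
        a, q, axis, out, overwrite_input, method, keepdims, weights)
    return _ureduce(a,
                    func=_quantile_ureduce_func,
    ...<5 lines>...
                    overwrite_input=overwrite_input,
                    method=method)
    r = func(a, **kwargs)
    result = _quantile(arr,
                       quantiles=q,
    ...<2 lines>...
                       out=out,
                       weights=wgt)
    slices_having_nans = np.isnan(arr[-1, ...])
                                  ~~~^^^^^^^^^
IndexError: index -1 is out of bounds for axis 0 with size 0
```

>>> {"op": "send_rows", "data": {"deltas": [[[0,0,0,0,0,-0.2,0],[0,0,0,0,0,-0.2,0],[0,0,0,0,0,-0.2,0],[0,0,0,0,0,-0.4,0],[0,0,0,0,0,-0.8,0],[0,0,0,0,0,-1.2,0],[0,0,0,0,0,-1.2,0],[0,0,0,0,0,-1.2,0],[0,0,0,0,0,-0.6,0],[0,0,0,0,0,0,0],[0,0,0,0,0,0,0],[0,0,0,0,0,0,0]]]}}

```text
time: 9.6
position: [0.5457, -0.2325, 0.1035]
orientation: [[0.994, -0.112, -0.001], [-0.112, -0.994, 0.001], [-0.001, -0.0, -1.0]]
ft_force: [-0.8, -0.0, -2.6]
gripper_width: 0.016
gripper_force: 29.9
```

```bash
python3 - <<'E'
from lf import *
c,P,Q=look("w5");R,p=tool();print(p,env.read_state()["ft_force"]);blank(P,Q,.095,.108)
q=Q[(abs(Q[...,1])<.02)&(Q[...,0]>.045)&(Q[...,0]<.0605)&(Q[...,2]<.005)&(Q[...,2]>-.02)]*1000;print(q.mean(0),q[:,0].max(),q[:,2].min())
E
```

```text
[ 0.54573437 -0.23252238  0.10351285] [ 0.28102647 -0.35070744 -1.85742123]
blank n 8145 tool xy 84.9 0.7 r 27.7 z 2.6 slope [-1.27  0.07] x 60.5 112.5
[57.59722512  0.25791955 -1.60670116] 60.444767063937505 -4.95827100758781
```

View pics/w5.png

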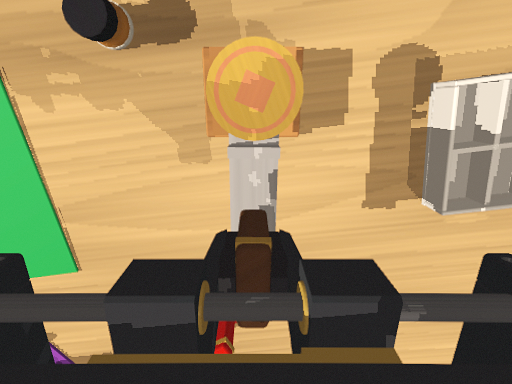

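The blank rides level on the blade (disc centre (255,88)), clear of the stand below it. Next I carry it gently to a viewing place in front of the holder.

>>> {"op": "send_rows", "data": {"deltas": [[[0,0,-1.15,0,0,-1,0],[0,0,-1.15,0,0,-1.5,0],[0,0,-1.15,0,0,-1.5,0],[0,0,-1.15,0,0,-1,0],[0,0,0,-0.25,-1,0,0],[0,0,0,-0.5,-2,0,0],[0,0,0,-0.7,-2.8,0,0],[0,0,0,-0.7,-2.8,0,0],[0,0,0,-0.7,-2.8,0,0],[0,0,0,-0.7,-2.8,0,0],[0,0,0,-0.7,-2.8,0,0],[0,0,0,-0.7,-2.8,0,0]]]}}

```text
time: 11.15
position: [0.5012, -0.031, 0.1532]
orientation: [[0.999, -0.032, -0.002], [-0.032, -1.0, 0.001], [-0.002, -0.001, -1.0]]
ft_force: [0.0, -0.4, -2.8]
gripper_width: 0.0157
gripper_force: 29.9
```

>>> {"op": "send_rows", "data": {"deltas": [[[0,0,0,-0.7,-2.8,0,0],[0,0,0,-0.7,-2.8,0,0],[0,0,0,-0.7,-2.8,0,0],[0,0,0,-0.7,-2.8,0,0],[0,0,0,-0.5,-2,0,0],[0,0,0,-0.3,-1.3,0,0],[0,0,0,-0.2,-0.7,0,0],[0,0,0,0,0,0,0],[0,0,0,0,0,0,0],[0,0,0,0,0,0,0]]]}}

```text
time: 12.4
position: [0.4701, 0.1193, 0.1542]
orientation: [[0.999, -0.033, -0.0], [-0.033, -0.999, -0.0], [-0.0, 0.0, -1.0]]
ft_force: [-0.0, -0.6, -2.4]
gripper_width: 0.0156
gripper_force: 29.9
```

```bash
cat > hd.py <<'E'
from lf import *
def fit(P,c,tag):
    hsv=cv2.cvtColor(c["img"],cv2.COLOR_RGB2HSV);x,y,z=P[...,0],P[...,1],P[...,2]
    H=(abs(y-.243)<.08)&(x>.49)&(x<.70)
    def rect(m,n):
        p=P[m]
        if len(p)<20: print(n,len(p));return
        r=cv2.minAreaRect((p[:,:2]*1000).astype(np.float32));print(tag,n,len(p),np.round(r[0],1),np.round(r[1],1),round(r[2],1),"zmed",np.median(p[:,2]).round(4))
    rect(H&(z>.057)&(z<.07),"bridge")
    # rail edges: channel centre/edges by depth, at several x
    for xs in np.arange(.538,.60,.01):
        r=H&(abs(x-xs)<.003)&(abs(z-.04)<.002)&(abs(y-.243)<.034);f=H&(abs(x-xs)<.003)&(abs(z-.012)<.004)&(abs(y-.243)<.03)
        yr=y[r]*1000; a=yr[yr>243];b=yr[yr<243]
        if len(a)>5 and len(b)>5: print("x",xs.round(3),"left rail",a.min().round(1),a.max().round(1),"right rail",b.min().round(1),b.max().round(1),"centre(out)",((a.max()+b.min())/2).round(1),"centre(in)",((a.min()+b.max())/2).round(1))
    dark=H&(z>.046)&(z<.0535)&(hsv[...,2]<90)&(hsv[...,1]<90);rect(dark,"stop?")
    m=H&(abs(z-.04)<.002)&(x<.56);print("rail front x",np.percentile(x[m],1).round(4) if m.any() else None)
E
python3 - <<'E'
from hd import *
import pickle
c,T=pickle.load(open("w2.pkl","rb"));fit(cloud(c,T),c,"w2")
c,P,Q=look("w6");R,p=tool();print(p,R.round(4).tolist(),env.read_state()["time"]);blank(P,Q,p[2]-.01,p[2]+.003);fit(P,c,"w6")
E
```

```text
w2 bridge 1307 [654.  242.8] [100.8  12.8] 88.6 zmed 0.0586
x 0.538 left rail 263.6 276.3 right rail 215.1 226.5 centre(out) 245.7 centre(in) 245.1
x 0.548 left rail 263.5 275.6 right rail 214.7 226.8 centre(out) 245.2 centre(in) 245.2
x 0.558 left rail 263.2 275.2 right rail 214.0 227.2 centre(out) 244.6 centre(in) 245.2
x 0.568 left rail 262.7 275.1 right rail 209.1 226.9 centre(out) 242.1 centre(in) 244.8
x 0.578 left rail 262.2 274.2 right rail 210.6 227.1 centre(out) 242.4 centre(in) 244.7
x 0.588 left rail 261.6 272.0 right rail 210.9 227.5 centre(out) 241.5 centre(in) 244.6
w2 stop? 168 [649.5 242.2] [98.9 29.9] 88.7 zmed 0.0499
rail front x 0.5335
[0.47014769 0.11940002 0.15420013] [[0.9995, -0.0331, -0.0], [-0.0331, -0.9995, -0.0001], [-0.0, 0.0001, -1.0]] 12.45
blank n 8192 tool xy 85.0 0.3 r 27.9 z 2.5 slope [-1.53 -0.01] x 60.5 112.4
bridge 0
x 0.538 left rail 263.6 275.9 right rail 215.3 227.5 centre(out) 245.6 centre(in) 245.5
x 0.548 left rail 263.2 275.3 right rail 214.6 227.0 centre(out) 245.0 centre(in) 245.1
x 0.558 left rail 262.9 275.2 right rail 214.5 227.0 centre(out) 244.8 centre(in) 245.0
x 0.568 left rail 262.3 276.7 right rail 219.4 226.8 centre(out) 248.1 centre(in) 244.5
x 0.578 left rail 262.0 274.8 right rail 211.5 226.2 centre(out) 243.2 centre(in) 244.1
x 0.588 left rail 261.5 271.8 right rail 211.7 226.6 centre(out) 241.7 centre(in) 244.1
stop? 1
rail front x 0.5333
```

View pics/w6.png

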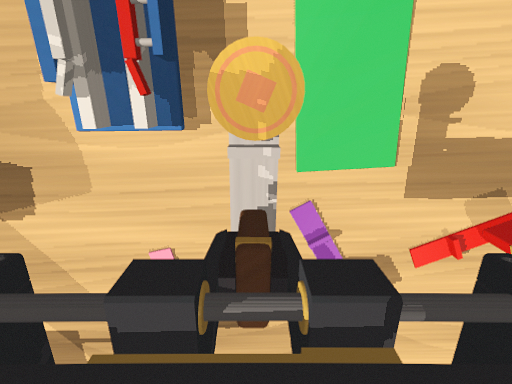

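Now the blank is still level, and the holder is at upper left with its rail fronts at about (78,128) and (140,125). Both views agree on the channel centre line. I now move in front of and above the rails.

>>> {"op": "send_rows", "data": {"deltas": [[[0,0,0,-0.2,-1,0,0],[0,0,0,-0.2,-2,0,0],[0,0,0,-0.2,-2.5,0,0],[0,0,0,-0.2,-2.5,0.5,0],[0,0,0,-0.2,-2,1,0],[0,0,0,-0.2,-1.5,1.5,0],[0,0,0,-0.2,-0.9,1.5,0],[0,0,0,-0.16,-0.47,1.5,0],[0,0,0,0,0,1.5,0],[0,0,0,0,0,1,0],[0,0,0,0,0,0,0],[0,0,0,0,0,0,0]]]}}

```text
time: 13.95
position: [0.4591, 0.249, 0.0696]
orientation: [[0.999, -0.033, 0.001], [-0.033, -0.999, 0.0], [0.001, -0.0, -1.0]]
ft_force: [0.8, -0.2, -2.5]
gripper_width: 0.0158
gripper_force: 29.9
```

```bash
python3 - <<'E'
from hd import *
c,P,Q=look("w7");R,p=tool();print(p,R.round(4).tolist(),env.read_state()["time"],env.read_state()["ft_force"]);blank(P,Q,p[2]-.01,p[2]+.003);fit(P,c,"w7")
E
```

```text
[0.45921976 0.2491082  0.06986631] [[0.9995, -0.0326, 0.0012], [-0.0326, -0.9995, 0.0006], [0.0012, -0.0006, -1.0]] 14.0 [ 0.84520424 -0.09613401 -3.06178755]
blank n 8162 tool xy 85.1 0.9 r 27.8 z 2.8 slope [-1.37 -0.09] x 60.5 112.3
w7 bridge 10015 [530.7 243.6] [81.6 49.8] 1.6 zmed 0.0669
x 0.538 left rail 270.8 275.7 right rail 216.0 216.9 centre(out) 245.9 centre(in) 243.8
x 0.558 left rail 270.3 275.1 right rail 215.3 217.2 centre(out) 245.2 centre(in) 243.8
x 0.568 left rail 263.2 276.4 right rail 214.7 225.2 centre(out) 245.5 centre(in) 244.2
x 0.578 left rail 262.6 274.4 right rail 217.7 227.0 centre(out) 246.0 centre(in) 244.8
x 0.588 left rail 262.3 271.1 right rail 220.7 226.7 centre(out) 245.9 centre(in) 244.5
stop? 2
rail front x 0.5329
```

View pics/w7.png

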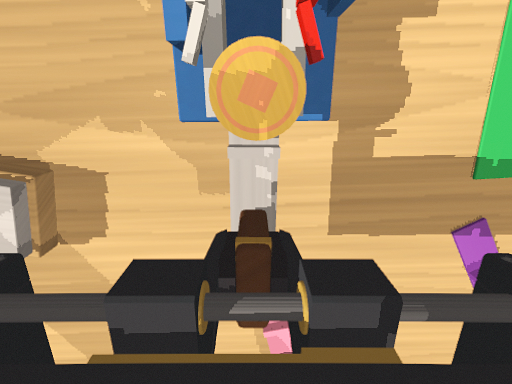

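The blank is centred over the rails (disc (258,88)), between the flared white jaw at (197,30) and the red jaw at (310,30). Next I set it down.

>>> {"op": "send_rows", "data": {"deltas": [[[0,0,0,0,0,0.8,0],[0,0,0,0,0,0.7,0],[0,0,0,0,0,0.3,0],[0,0,0,0,0,0.2,0],[0,0,0,0,0,0.2,0],[0,0,0,0,0,0.15,0],[0,0,0,0,0,0.1,0],[0,0,0,0,0,0,0],[0,0,0,0,0,0,0],[0,0,0,0,0,0,0]]]}}

```text
time: 15.25
position: [0.4586, 0.2491, 0.0448]
orientation: [[0.999, -0.032, 0.0], [-0.032, -0.999, 0.0], [0.0, -0.0, -1.0]]
ft_force: [0.5, -1.0, -2.5]
gripper_width: 0.0157
gripper_force: 29.9
```

```bash
python3 - <<'E'
from hd import *
c,P,Q=look("w8");R,p=tool();print(p,R.round(4).tolist(),env.read_state()["time"]);print([env.read_state()["ft_force"].round(2).tolist()]);blank(P,Q,.0435,.049)
E
```

```text
[0.45860735 0.24907958 0.04481969] [[0.9995, -0.0321, 0.0002], [-0.0321, -0.9995, 0.0001], [0.0002, -0.0001, -1.0]] 15.3
[[0.08, -0.02, -1.57]]
blank n 8394 tool xy 99.1 -0.6 r 36.6 z -0.4 slope [-0.26  0.04] x 62.9 124.9
```

>>> {"op": "send_rows", "data": {"deltas": [[[0,0,0,0.3,0,0,0],[0,0,0,0.5,0,0,0],[0,0,0,0.5,0,0,0],[0,0,0,0.5,0,0,0],[0,0,0,0.5,0,0,0],[0,0,0,0.5,0,0,0],[0,0,0,0.5,0,0,0],[0,0,0,0.5,0,0,0],[0,0,0,0.4,0,0,0],[0,0,0,0.4,0,0,0],[0,0,0,0.3,0,0,0],[0,0,0,0,0,0,0]]]}}

```text
time: 16.8
position: [0.5079, 0.2473, 0.0446]
orientation: [[0.999, -0.032, 0.0], [-0.032, -0.999, -0.0], [0.0, 0.0, -1.0]]
ft_force: [-1.6, -0.6, -2.1]
gripper_width: 0.0158
gripper_force: 29.9
```

```bash
python3 - <<'E'
from hd import *
c,P,Q=look("w9");R,p=tool();print(p,R.round(4).tolist());print(env.read_state()["ft_force"].round(2).tolist(),env.read_state()["ft_torque"].round(2).tolist());blank(P,Q,.0435,.049)
q=Q[(abs(Q[...,1])<.02)&(Q[...,0]>.045)&(Q[...,0]<.0605)&(Q[...,2]<.005)&(Q[...,2]>-.02)]*1000;print(q.mean(0),q[:,0].max(),q[:,2].min())
E
```

```text
[0.50788893 0.24730359 0.04469045] [[0.9995, -0.0322, 0.0006], [-0.0322, -0.9995, -0.0001], [0.0006, 0.0001, -1.0]]
[-1.24, 0.25, -1.22] [-0.03, 0.21, -0.03]
blank n 8528 tool xy 93.2 -0.9 r 40.9 z -0.5 slope [-0.21  0.01] x 60.6 125.0
[56.83606407 -0.0677171  -0.7342865 ] 60.43884474044056 -3.823824125994782
```

View pics/w9.png

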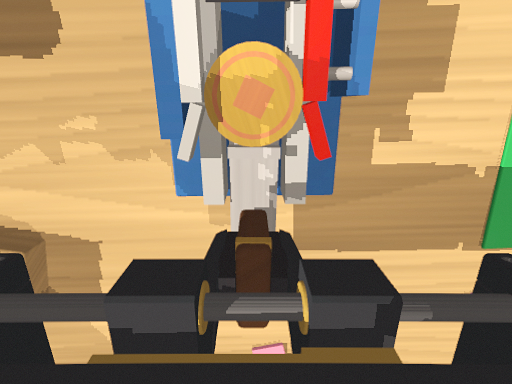

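The blank sits between the jaws (disc (253,93)) with the shoulder against it. Now I feel for the stop.

>>> {"op": "send_rows", "data": {"deltas": [[[0,0,0,0.1,0,0,0],[0,0,0,0.1,0,0,0],[0,0,0,0.1,0,0,0],[0,0,0,0.1,0,0,0],[0,0,0,0,0,0,0]]]}}

```text
time: 17.48
position: [0.5117, 0.2474, 0.0447]
orientation: [[0.999, -0.032, 0.0], [-0.032, -0.999, 0.0], [0.0, -0.0, -1.0]]
ft_force: [-2.2, 0.3, -0.3]
gripper_width: 0.0158
gripper_force: 29.9
```

>>> {"op": "send_rows", "data": {"deltas": [[[0,0,0,0.1,0,0,0],[0,0,0,0.05,0,0,0],[0,0,0,0,0,0,0]]]}}

```text
time: 17.85
position: [0.5131, 0.2473, 0.0447]
orientation: [[0.999, -0.032, 0.0], [-0.032, -0.999, 0.0], [0.0, -0.0, -1.0]]
ft_force: [-2.2, 0.9, -2.2]
gripper_width: 0.0156
gripper_force: 29.9
```

>>> {"op": "send_rows", "data": {"deltas": [[[0,0,0,0.1,0,0,0],[0,0,0,0.05,0,0,0],[0,0,0,0,0,0,0]]]}}

```text
time: 18.23
position: [0.5147, 0.2473, 0.0447]
orientation: [[0.999, -0.032, 0.0], [-0.032, -0.999, 0.0], [0.0, -0.0, -1.0]]
ft_force: [-1.3, 0.3, -1.9]
gripper_width: 0.0155
gripper_force: 29.9
```

>>> {"op": "send_rows", "data": {"deltas": [[[0,0,0,0.1,0,0,0],[0,0,0,0.05,0,0,0],[0,0,0,0,0,0,0]]]}}

```text
time: 18.6
position: [0.5161, 0.2472, 0.0447]
orientation: [[0.999, -0.032, 0.0], [-0.032, -0.999, 0.0], [0.0, -0.0, -1.0]]
ft_force: [-2.1, 0.6, -2.3]
gripper_width: 0.0154
gripper_force: 29.9
```

>>> {"op": "send_rows", "data": {"deltas": [[[0,0,0,0.1,0,0,0],[0,0,0,0.05,0,0,0],[0,0,0,0,0,0,0]]]}}

```text
time: 18.98
position: [0.5176, 0.2471, 0.0447]
orientation: [[0.999, -0.032, 0.0], [-0.032, -0.999, 0.0], [0.0, -0.0, -1.0]]
ft_force: [-2.6, 0.2, -1.9]
gripper_width: 0.0156
gripper_force: 29.9
```

>>> {"op": "send_rows", "data": {"deltas": [[[0,0,0,0.1,0,0,0],[0,0,0,0.05,0,0,0],[0,0,0,0,0,0,0]]]}}

```text
time: 19.35
position: [0.5191, 0.2471, 0.0447]
orientation: [[0.999, -0.032, 0.0], [-0.032, -0.999, 0.0], [0.0, -0.0, -1.0]]
ft_force: [-1.6, -0.2, -2.1]
gripper_width: 0.016
gripper_force: 29.9
```

>>> {"op": "send_rows", "data": {"deltas": [[[0,0,0,0.1,0,0,0],[0,0,0,0.05,0,0,0],[0,0,0,0,0,0,0]]]}}

```text
time: 19.73
position: [0.5206, 0.2471, 0.0447]
orientation: [[0.999, -0.032, 0.0], [-0.032, -0.999, 0.0], [0.0, -0.0, -1.0]]
ft_force: [-2.0, 0.8, -1.5]
gripper_width: 0.0159
gripper_force: 29.9
```

>>> {"op": "send_rows", "data": {"deltas": [[[0,0,0,0.1,0,0,0],[0,0,0,0.05,0,0,0],[0,0,0,0,0,0,0]]]}}

```text
time: 20.1
position: [0.5221, 0.247, 0.0447]
orientation: [[0.999, -0.032, 0.0], [-0.032, -0.999, 0.0], [0.0, -0.0, -1.0]]
ft_force: [-1.4, -0.0, -2.5]
gripper_width: 0.0157
gripper_force: 29.9
```

>>> {"op": "send_rows", "data": {"deltas": [[[0,0,0,0.1,0,0,0],[0,0,0,0.05,0,0,0],[0,0,0,0,0,0,0]]]}}

```text
time: 20.48
position: [0.5236, 0.2469, 0.0447]
orientation: [[0.999, -0.032, 0.0], [-0.032, -0.999, 0.0], [0.0, -0.0, -1.0]]
ft_force: [-2.4, 0.3, -1.9]
gripper_width: 0.0157
gripper_force: 29.9
```

>>> {"op": "send_rows", "data": {"deltas": [[[0,0,0,0.1,0,0,0],[0,0,0,0.05,0,0,0],[0,0,0,0,0,0,0]]]}}

```text
time: 20.85
position: [0.5251, 0.2469, 0.0447]
orientation: [[0.999, -0.032, 0.0], [-0.032, -0.999, 0.0], [0.0, -0.0, -1.0]]
ft_force: [-1.6, 0.1, -2.6]
gripper_width: 0.0159
gripper_force: 29.9
```

>>> {"op": "send_rows", "data": {"deltas": [[[0,0,0,0.1,0,0,0],[0,0,0,0.05,0,0,0],[0,0,0,0,0,0,0]]]}}

```text
time: 21.22
position: [0.5253, 0.2468, 0.0446]
orientation: [[0.999, -0.032, -0.002], [-0.032, -0.999, -0.0], [-0.002, 0.0, -1.0]]
ft_force: [-6.2, 0.2, 1.1]
gripper_width: 0.0162
gripper_force: 29.9
```

>>> {"op": "send_rows", "data": {"deltas": [[[0,0,0,0.05,0,0,0],[0,0,0,0.05,0,0,0],[0,0,0,0,0,0,0]]]}}

```text
time: 21.6
position: [0.5254, 0.2468, 0.0446]
orientation: [[0.999, -0.032, -0.004], [-0.032, -0.999, -0.001], [-0.004, 0.001, -1.0]]
ft_force: [-9.7, 1.0, 3.0]
gripper_width: 0.0159
gripper_force: 29.9
```

>>> {"op": "send_rows", "data": {"deltas": [[[0,0,0,0.03,0,0,0],[0,0,0,0,0,0,0],[0,0,0,0,0,0,0],[0,0,0,0,0,0,0],[0,0,0,0,0,0,0],[0,0,0,0,0,0,0],[0,0,0,0,0,0,0],[0,0,0,0,0,0,0],[0,0,0,0,0,0,0],[0,0,0,0,0,0,0]]]}}

```text
time: 22.85
position: [0.5254, 0.2468, 0.0446]
orientation: [[0.999, -0.032, -0.005], [-0.032, -0.999, -0.001], [-0.005, 0.001, -1.0]]
ft_force: [-9.1, 1.1, 2.7]
gripper_width: 0.0158
gripper_force: 29.9
```

```bash
python3 - <<'E'
from hd import *
c,P,Q=look("w10");R,p=tool();print(p,R.round(4).tolist());print(env.read_state()["ft_force"].round(2).tolist(),env.read_state()["ft_torque"].round(2).tolist())
q=Q[(abs(Q[...,1])<.02)&(Q[...,0]>.045)&(Q[...,0]<.0605)&(Q[...,2]<.005)&(Q[...,2]>-.02)]*1000;print(q.mean(0),q[:,0].max(),q[:,2].min())
hsv=cv2.cvtColor(c["img"],cv2.COLOR_RGB2HSV);m=(abs(P[...,2]-.045)<.0025)&(hsv[...,1]>100)&(abs(Q[...,1])<.028)&(Q[...,0]>.06)&(Q[...,0]<.112)
q=Q[m]*1000;(a,b),r=cv2.minEnclosingCircle(q[:,:2].astype(np.float32));w=P[m]*1000;A=np.c_[w[:,:2],np.ones(len(w))];f,*_=np.linalg.lstsq(A,w[:,2],rcond=None);print("blank tool",a,b,r,"ztop",np.median(w[:,2]),"slopes",f[:2])
E
```

```text
[0.52539726 0.24680354 0.04453953] [[0.9995, -0.0322, -0.0047], [-0.0322, -0.9995, -0.0007], [-0.0047, 0.0008, -1.0]]
[-9.45, 1.02, 3.85] [0.22, 1.35, 0.11]
[56.64068394 -0.44902865 -0.7799866 ] 60.484721183610894 -3.935870063958506
blank tool 85.43252563476562 6.821624279022217 31.78375244140625 ztop 45.266782163508104 slopes [0.00466403 0.00078296]
```

>>> {"op": "send_rows", "data": {"deltas": [[[0,0,0,-0.15,0,0,0],[0,0,0,-0.15,0,0,0],[0,0,0,-0.4,0,0,0],[0,0,0,-0.7,0,0,0],[0,0,0,-1.2,0,0,0],[0,0,0,-1.3,0,0,0],[0,0,0,-1.3,0,0,0],[0,0,0,-1.3,0,0,0],[0,0,0,-0.7,0,0,0],[0,0,0,0,0,0,0],[0,0,0,0,0,0,0]]]}}

```text
time: 24.28
position: [0.4564, 0.2493, 0.045]
orientation: [[0.999, -0.032, 0.001], [-0.032, -0.999, 0.0], [0.001, -0.0, -1.0]]
ft_force: [0.3, 0.9, -2.6]
gripper_width: 0.016
gripper_force: 29.9
```

```bash
python3 - <<'E'
from hd import *
c,P,Q=look("w11");R,p=tool();print(p,R.round(4).tolist(),env.read_state()["ft_force"].round(2).tolist());lifter(c,Q)
hsv=cv2.cvtColor(c["img"],cv2.COLOR_RGB2HSV);m=(abs(P[...,2]-.045)<.002)&(hsv[...,1]>100)&(abs(P[...,1]-.243)<.022);w=P[m]*1000;A=np.c_[w[:,:2],np.ones(len(w))];f,*_=np.linalg.lstsq(A,w[:,2],rcond=None);print("blank",len(w),w.mean(0),"x",w[:,0].min(),w[:,0].max(),"y",w[:,1].min(),w[:,1].max(),f[:2])
E
```

```text
[0.45642576 0.24927933 0.044927  ] [[0.9995, -0.0323, 0.0007], [-0.0323, -0.9995, 0.0003], [0.0007, -0.0003, -1.0]] [-0.46, 0.18, -0.82]
blade n 6428 slope x,y deg [-0.66  1.01] z at x=0,85 8.46 7.48 xmax 124.4 y [-21.9  21.8] rect [95.5  0. ] [44. 59.] 90.0
shoulder 665 [57.4  0.2 -2.1] x 53.8 60.4 ztop -4.8
blank 80 [476.63226691 246.97863794  45.09727599] x 464.9362242584196 515.7581546052655 y 231.24855609089911 264.73710049776196 [-0.05178619  0.01667093]
```

View pics/w11.png

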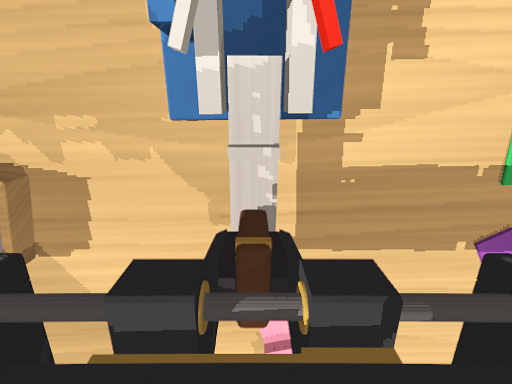

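The blade is free of the blank and still in the channel (tip (255,57)). I lift it and return to the mat.

>>> {"op": "send_rows", "data": {"deltas": [[[0,0,0,0,0,-1.5,0],[0,0,0,0,0,-2.5,0],[0,0,0,0,0,-2.5,0],[0,0,0,0,0,-2.5,0],[0,0,0,1.06,2.95,0,0],[0,0,0,1.06,2.95,0,0],[0,0,0,1.06,2.95,0,0],[0,0,0,1.06,2.95,0,0],[0,0,0,1.06,2.95,0,0],[0,0,0,1.06,2.95,0,0],[0,0,-1.6,1.05,2.95,0,0],[0,0,-1.6,1.05,2.95,0,0]]]}}

```text
time: 25.82
position: [0.5344, 0.0096, 0.136]
orientation: [[1.0, 0.024, 0.001], [0.024, -1.0, -0.0], [0.001, 0.0, -1.0]]
ft_force: [0.2, 0.8, -1.8]
gripper_width: 0.016
gripper_force: 29.9
```

>>> {"op": "send_rows", "data": {"deltas": [[[0,0,0,0,0,3,0],[0,0,0,0,0,3.5,0],[0,0,0,0,0,3,0],[0,0,0,0,0,1.5,0],[0,0,0,0,0,0.6,0],[0,0,0,0,0,0,0],[0,0,0,0,0,0,0]]]}}

```text
time: 26.7
position: [0.5348, 0.0108, 0.02]
orientation: [[1.0, 0.024, 0.002], [0.024, -1.0, -0.0], [0.002, 0.0, -1.0]]
ft_force: [0.2, 0.4, -1.6]
gripper_width: 0.0161
gripper_force: 29.9
```

```bash
python3 - <<'E'
from hd import *
c,P,Q=look("w12");R,p=tool();print(p,R.round(4).tolist(),env.read_state()["ft_force"].round(2).tolist())
m=(abs(Q[...,1])<.013)&(Q[...,0]>.066)&(Q[...,0]<.103)&(abs(P[...,2]-.007)<.006);q=P[m]*1000;A=np.c_[Q[m][:,:2]*1000,np.ones(len(q))];f,*_=np.linalg.lstsq(A,q[:,2],rcond=None);print("blade top z at x=0,85:",f[2],f[2]+85*f[0],np.degrees(f[:2]))
E
```

```text
[0.53473104 0.01083136 0.01994116] [[0.9997, 0.0238, 0.0023], [0.0238, -0.9997, -0.0], [0.0023, 0.0001, -1.0]] [-0.52, 0.24, -1.45]
blade top z at x=0,85: 12.087292758260702 12.259136199109847 [ 0.11583416 -0.10336728]
```

>>> {"op": "send_rows", "data": {"deltas": [[[0,0,0,0,0,0.3,0],[0,0,0,0,0,0.2,0],[0,0,0,0,0,0.1,0],[0,0,0,0,0,0,0],[0,0,0,0,0,0,0]]]}}

```text
time: 27.38
position: [0.5338, 0.0108, 0.0136]
orientation: [[1.0, 0.024, 0.0], [0.024, -1.0, -0.0], [0.0, 0.0, -1.0]]
ft_force: [-2.9, -0.2, 6.5]
gripper_width: 0.016
gripper_force: 29.9
```

Touched down with about 8 N. I ease off slightly, open and rise.

>>> {"op": "send_rows", "data": {"deltas": [[[0,0,0,0,0,-0.05,0],[0,0,0,0,0,0,0],[0,0,0,0,0,0,0.3],[0,0,0,0,0,0,0.6],[0,0,0,0,0,0,1],[0,0,0,0,0,0,1],[0,0,0,0,0,0,1],[0,0,0,0,0,0,1]]]}}

```text
time: 28.38
position: [0.5337, 0.0108, 0.0132]
orientation: [[1.0, 0.024, 0.0], [0.024, -1.0, -0.0], [0.0, 0.0, -1.0]]
ft_force: [0.2, -1.5, 0.8]
gripper_width: 0.0734
gripper_force: 0.0
```

>>> {"op": "send_rows", "data": {"deltas": [[[0,0,0,0,0,-2,1],[0,0,0,0,0,-5,1],[0,0,0,0,0,-6,1],[0,0,0,0,0,-6,1],[0,0,0,0,0,-3.5,1],[0,0,0,-2.1,-2,0,1],[0,0,0,-2.1,-2,0,1],[0,0,0,0,0,0,1],[0,0,0,0,0,0,1]]]}}

```text
time: 29.5
position: [0.4911, 0.0496, 0.2383]
orientation: [[1.0, 0.024, 0.001], [0.024, -1.0, -0.0], [0.001, 0.0, -1.0]]
ft_force: [0.7, -0.6, 1.1]
gripper_width: 0.0881
gripper_force: 0.0
```

```bash
python3 - <<'E'
from h import *
c,T=wrist();s=env.read_state();print(s["time"],s["position"],s["gripper_width"]);save("w13",c)
P=cloud(c,T);hsv=cv2.cvtColor(c["img"],cv2.COLOR_RGB2HSV);x,y,z=P[...,0],P[...,1],P[...,2]
def rect(m,n):
    p=P[m];r=cv2.minAreaRect((p[:,:2]*1000).astype(np.float32));A=np.c_[p[:,:2],np.ones(len(p))];f,*_=np.linalg.lstsq(A,p[:,2],rcond=None);print(n,len(p),np.round(r[0],1),np.round(r[1],1),round(r[2],1),"zmed",np.median(p[:,2]).round(4),"slope",f[:2].round(3))
g=(hsv[...,0]>50)&(hsv[...,0]<80)&(hsv[...,1]>120);L=(abs(y-.01)<.04)&(x>.49)&(x<.66)
rect(L&(z>.053)&(z<.06),"griptop");rect(L&(z>.0045)&(z<.008)&~g,"blade")
b=(hsv[...,0]>8)&(hsv[...,0]<30)&(hsv[...,1]>110)&(abs(y-.243)<.03)&(abs(x-.611)<.03)&(abs(z-.045)<.003);rect(b,"blank")
E
```

```text
29.55 [0.49125749 0.04940038 0.23821471] 0.08818155147998956
griptop 473 [534.   11.3] [42.8 15.8] 2.7 zmed 0.0555 slope [ 0.001 -0.013]
blade 1504 [571.8  12.2] [134.2  28.7] 0.4 zmed 0.0059 slope [ 0.002 -0.001]
blank 1651 [610.2 246.3] [46.2 49.6] 87.9 zmed 0.0452 slope [ 0.001 -0.003]
```

View pics/w13.png

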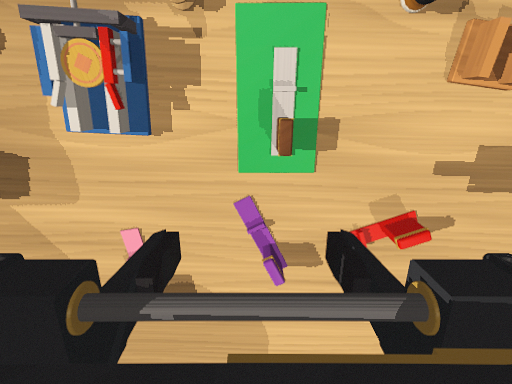

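The blank lies flat between the jaws (disc at (84,62)) and the lifter stands upright on the mat (grip (285,137)). Nothing else in view has moved, so I hand in.

```bash
python3 -c "
from station import env
print(env.sign_off())"
```

```text
the job is handed in; nothing more can be done
None
```

The job is handed in, with no verdict returned: the blank was pressed against the stop at about 9–10 N for over a second and lies flat between the jaws, and the lifter is released and upright on its mat.

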